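# Set a bay marker's rivet and file it

## Robot

A 7-joint arm with a two-finger parallel gripper is mounted at the origin on the work surface. World frame = base frame: x ahead of the robot, y to its left, z up, the work surface at z = 0. Lengths are in mm, angles in rad, forces in N, time in s.
With the tool pointing down it reaches from about 425 to 875 mm from the base axis. Payload 4.7 kg.
Tool frame: the origin (TCP) lies midway between the tips of the shut fingers; the grasp point (between the pads) lies 19 mm behind it (bot.grip_depth is the distance from the TCP to the grasp point, in mm); z points along the fingers, y is the direction in which the jaws open and shut (so a half turn about z gives the same grasp; the last joint's range is limited). The gripper opens to 87 mm and grips with 3 to 60 N. Pads are 19 mm wide; open, the fingers measure 117 mm over their backs; the gripper's body (75 mm by 190 mm) begins 51 mm behind the grasp point.
Start: joints at [-1.291, 0.321, -0.07, 1.45, 0.023, 1.371, -0.057], TCP at [170.77, 627.187, 222.587] pointing down, gripper open.
Joint ranges: [-2.86, 2.86], [-0.3, 2.09], [-1.38, 1.24], [0.06, 2.45], [-1.56, 4.7], [0.09, 2.05], [-2.69, 2.69]. Speed limits (rad/s): [2.57, 2.57, 3.14, 3.14, 3.14, 3.14, 3.14].

## Interface

Orientations are given as a 3x3 rotation matrix whose columns are the frame's x, y, z axes.
In Python, from plant import observe, viewer, bot gives the robot as it stands.
- The arm moves only by the tool arm_command, never from a script. Its argument "series" is a list of rows, each a list of 5 numbers: the closure, from 0 (fully open) to 1 (shut), then the shift along the tool's x, y, z in m, then the turn about the tool's z in rad. In form: [[claw, tx, ty, tz, roll], ...]. A call has 1 to 12 rows; each row shifts and turns the commanded pose from where the row before left it, along the tool's axes as they then stand; what a row does not reach is not made up. A row lasts 1/8 s, in which the tool goes at most 62.5 mm and 10.7 degrees, less where a joint would pass 70% of its speed; a pose out of reach is approached as far as the arm can. A call is refused whole if a number of a shift passes 0.0625 or a number of a turn 0.188, either way. A call with a gripper value outside its range is refused whole. The fingers move at their own pace and stop on an object; "grip_force" is the grip in N (left out, the last holds). Time passes only in rows, so rows that do not move let the fingers close. It gives the time, the measured TCP pose, the force and the opening at its end, in the units of the state.
- observe(): the state, without advancing time (a new reading comes with each control period).
- viewer.camera(name): name is "side" or "top"; returns a dict with "img" (480x640x3 uint8, red, green, blue), "vertical_fov" (degrees; the focal length in pixels is half the picture's height over the tangent of half this angle, whatever the lens; pixels are square), "cx", "cy" (the principal point, pixels), "k1" (the pictures are not rectified: a ray, as slopes to the right and down, at radius r is drawn at 1 + k1 r^2 times it, then the intrinsics apply), "R" (3x3) and "t" (3): a world point X has camera coordinates R X + t. Camera axes: x right, y down, z forward; pixel columns grow to the right and rows downward; lengths in mm; the calibration is good to about 2 mm. A picture is of the moment at which its call begins. There is no depth.
- bot.job_done(): hands the job in, once; it reports no verdict.
The state is a dict: "time": time; "joint_pos": joint angles; "joint_velocities": joint speeds; "tau": joint torques, N m; "tool_pos": TCP position; "ee_rot": TCP orientation; "force": force on the tool from outside, world axes, zero at the start; "ft_torque": the same for the moment, N m; "width": opening from 0.0 (shut) to 1.0 (fully open).
Only numpy, scipy, OpenCV 4.12 (cv2) and the standard library are available. Lean on these libraries where they do the work, as an engineer would, in place of code of your own. Each camera call takes 0.05 s, during which the arm holds its last target.

## Task

Take the tall marker plate out of the two-slot stand, leaving the short one there, and stand it upright in the slot of the rivet press, fully home. Let go of it, push the press lever down to its stop and let it spring right back up, then take the marker out and stand it, fully home, in the empty middle slot of the three-slot rack. Leave the other markers standing in their slots and the jar where it is.

Things in the scene. Friction and masses are not known exactly. Their poses are not given: they have to be found in the camera images.
- marker: aluminium plate standing on edge, 50 mm wide (its x), 8 mm thick (its y), 90 mm tall (its z), dark rivet head 40 mm above the foot, blank paper card on both faces near the top; about 100 g; origin at the centre of its foot. The plate to work on; starts in one of the two stand slots, 25 mm deep in it, foot 8 mm above the table, so its top is at 98 mm. Half-turned about z it is the same
- short_marker: aluminium plate standing on edge, 50 mm wide (its x), 8 mm thick (its y), 60 mm tall (its z), no rivet, blank paper card on both faces near the top; about 67 g; origin at the centre of its foot. Bystander in the other slot of the stand
- filed_a: aluminium plate standing on edge, 50 mm wide (its x), 8 mm thick (its y), 90 mm tall (its z), rivet already set, blank paper card on both faces near the top; about 100 g; origin at the centre of its foot. Bystander in the rack slot on the rack's -y side
- filed_b: aluminium plate standing on edge, 50 mm wide (its x), 8 mm thick (its y), 90 mm tall (its z), rivet already set, blank paper card on both faces near the top; about 100 g; origin at the centre of its foot. Bystander in the rack slot on the rack's +y side
- intake: fixed light plywood stand, 80 (x) x 80 (y) x 33 mm high, with two upright slots 46 mm apart along its y, at y = -23 and +23 mm, each 55 (x) x 12 (y) mm and 25 mm deep, chamfered 3 mm; origin at the centre of its underside
- rack: fixed light plywood rack, 80 (x) x 126 (y) x 33 mm high, with three slots like the stand's, at y = -46, 0 and +46 mm; the middle one is empty; origin at the centre of its underside
- rack_slot (a point): centre of the floor of the rack's middle slot, 8 mm above the table and 25 mm below the slot's mouth; axes as the rack's (slot's length along x)
- press: fixed steel bench rivet press; base plate 110 (x) x 160 (y) x 12 mm, from y = -35 to +125 mm. Anvil block 90 (x) x 50 (y) mm centred on the origin, top at z = 45 mm, with a slot 55 (x) x 12 (y) mm, 25 mm deep, chamfered 3 mm. Backstop 36 mm wide in x, y = -24 to -10 mm, up to z = 84 mm. Origin on the underside, below the slot's centre
- lever_pivot (a point): the lever's pivot axis (along the press's x), fixed, at y = 64, z = 97 mm in the press, between two cheeks (x within 33, y = 42 to 86 mm, up to z = 110 mm). The punch, 22 mm wide in x, hangs below it on the slot's +y side, its tip at y = 28 mm in the press with the lever up
- press_slot (a point): centre of the floor of the press slot, 20 mm above the table and 25 mm below the slot's mouth; axes as the press's (slot's length along x)
- press_lever (a joint): angle of the press lever: 0 fully up (sprung), 0.5 rad at its stop with the bar pushed down; about 6 N on the bar to start, 11 N at the stop
- lever_bar (a point): middle of the lever's black T-bar, 20 mm thick and 84 mm long along the press's x; with the lever up it is 116 mm out (+y) and 42 mm above the pivot, that is at y = 180, z = 139 mm in the press; on the stop it has swung down to y = 186, z = 78 mm
- rivet_jar: clear jar with black lid, 60 mm in diameter, 80 mm high, loose; bystander; origin at the centre of its underside

How it is judged (in metres and radians):
On the way, in this order (a step that is already met when the one before it is completed fails the run):
1. the marker stands fully home in the press slot, let go (z of marker in the frame of press_slot between -0.004 and 0.004 m and horizontal distance between marker and press_slot below 0.008 m and angle between marker's own z axis and vertical below 0.2 rad and contact force between the fingers and marker below 0.1 N), for 0.2 s.
2. with the marker standing in the press, the lever is at its stop (z of marker in the frame of press_slot between -0.004 and 0.004 m and horizontal distance between marker and press_slot below 0.008 m and angle between marker's own z axis and vertical below 0.2 rad and value of joint press_lever above 0.46 rad), for 0.1 s.
3. the lever has sprung back up, the marker still in the press (z of marker in the frame of press_slot between -0.004 and 0.004 m and horizontal distance between marker and press_slot below 0.008 m and angle between marker's own z axis and vertical below 0.2 rad and value of joint press_lever below 0.05 rad), for 0.1 s.
At the end, for the whole second after the job is handed in: The tall marker stands released and at rest in the rack's middle slot: foot within 4 mm of the floor, 8 mm of the centre, tilted under 0.2 rad; lever up (under 0.05 rad); the other markers within 15 mm and the jar within 30 mm of where they started (z of marker in the frame of rack_slot between -0.004 and 0.004 m and horizontal distance between marker and rack_slot below 0.008 m and angle between marker's own z axis and vertical below 0.2 rad and contact force between the fingers and marker below 0.1 N and linear speed of marker below 0.02 m/s and value of joint press_lever below 0.05 rad and distance of rivet_jar from where it was at the start of the episode below 0.03 m and distance of each of short_marker, filed_a, filed_b from where it was at the start of the episode below 0.015 m); the robot touches nothing.
It fails at once if another marker is moved more than 15 mm or the jar more than 30 mm (distance of any of short_marker, filed_a, filed_b from where it was at the start of the episode above 0.015 m or distance of rivet_jar from where it was at the start of the episode above 0.03 m).
It also fails if it takes over 69 s, if anything falls off the work surface, if the arm or the gripper's body presses on something with over 40 N, if the wrist force passes 120 N, or if a joint passes its speed limit or range.

## Working session

There is one attempt and no reset: what is moved stays moved. The work goes in short steps, Python scripts to look and compute and a tool call to move; the robot and the scene stay as the last step left them, time stands still between calls to the robot, and variables do not carry over. Pictures are saved under pics/ and viewed, and the job is handed in when it is done.

Besides the shell and the picture viewer there is one more tool, called after "Emit:" as name(argument=value, ...) on one line, values as JSON. arm_command: Moves the arm, as the interface text tells. Its arguments: {"type":"object","properties":{"series":{"type":"array"},"grip_force":{"type":"number"}},"required":["series"]}

```bash
mkdir -p pics
python3 - <<'E'
from plant import observe, viewer, bot
import cv2, numpy as np
s=observe(); print(s)
for n in("side","top"):
    c=viewer.camera(n); cv2.imwrite(f"pics/{n}0.png",c["img"][:,:,::-1]); np.save(f"pics/{n}0.npy",c,allow_pickle=True)
    print({k:v for k,v in c.items() if k!="img"})
E
```

```text
{'time': 0.0, 'joint_pos': array([-1.29088181,  0.32181668, -0.07006501,  1.45170637,  0.02261999,
        1.37078349, -0.05689031]), 'joint_velocities': array([-0.00209509, -0.00031899, -0.00085677,  0.00025523,  0.00047302,
       -0.00077096,  0.00035801]), 'tau': array([-5.01539198e-04, -4.91292965e+01, -4.03942857e-01, -3.12515938e+01,
       -6.38347096e-02,  4.40697314e-02,  1.77578886e-04]), 'tool_pos': array([170.67119761, 626.60891111, 221.44971953]), 'ee_rot': array([[-9.64885766e-01,  2.62669586e-01, -3.84351010e-04],
       [ 2.62669838e-01,  9.64883925e-01, -1.88865714e-03],
       [-1.25238679e-04, -1.92329581e-03, -9.99998143e-01]]), 'force': array([ 0.36373115, -0.88888888, -0.86413437]), 'ft_torque': array([ 0.02616386,  0.00370472, -0.01806726]), 'width': 1.00177540048398}
{'vertical_fov': 52.88409701673218, 'cx': 324.8464912813431, 'cy': 240.1011141063987, 'k1': -0.060148961999284774, 'R': array([[ 0.99371764, -0.1118969 ,  0.0020818 ],
       [-0.07018895, -0.63759661, -0.76716626],
       [ 0.08717087,  0.76220053, -0.64144493]]), 't': array([-598.00438507,  139.74612022,  961.80372708])}
{'vertical_fov': 53.536920846846726, 'cx': 318.64222535972124, 'cy': 241.9595255774198, 'k1': -0.1296007132776288, 'R': array([[ 0.01634342, -0.99976313,  0.01437304],
       [-0.99121858, -0.01808693, -0.13099077],
       [ 0.13121971, -0.01210599, -0.99127939]]), 't': array([  -4.40083115,  592.22659042, 1094.51506376])}
```

View pics/side0.png

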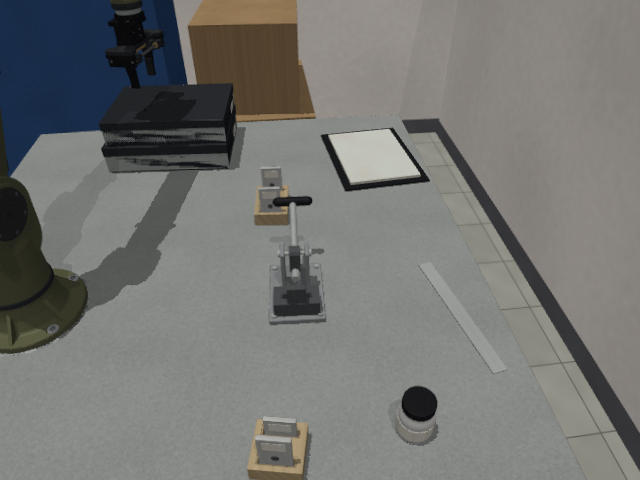

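View pics/top0.png

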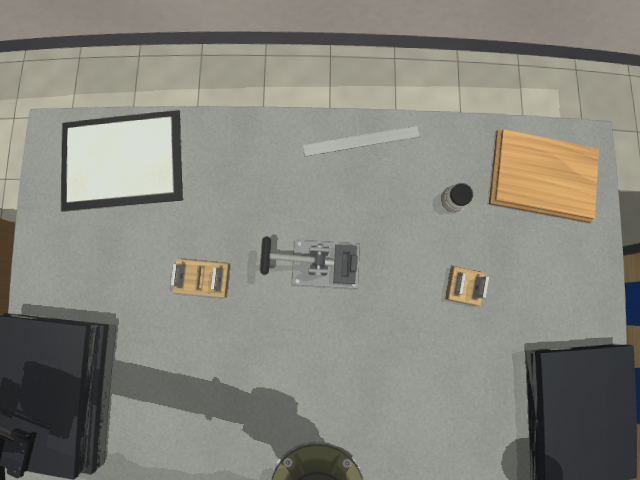

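```bash
cat > h.py <<'E'
import numpy as np, cv2
def load(f): return np.load(f,allow_pickle=True).item()
def K(c):
    f=240/np.tan(np.radians(c["vertical_fov"])/2); return f
def ray(c,px):
    f=K(c); d=np.array([(px[0]-c["cx"])/f,(px[1]-c["cy"])/f]); u=d.copy()
    for _ in range(30): u=d/(1+c["k1"]*(u@u))
    R=np.array(c["R"]);t=np.array(c["t"])
    return -R.T@t, R.T@np.array([u[0],u[1],1.])
def onz(c,px,z):
    o,d=ray(c,px); return o+d*(z-o[2])/d[2]
def proj(c,X):
    X=np.array(c["R"])@np.array(X,float)+np.array(c["t"]); u=X[:2]/X[2]; u=u*(1+c["k1"]*(u@u)); return u*K(c)+[c["cx"],c["cy"]]
def tri(c1,p1,c2,p2):
    o1,d1=ray(c1,p1);o2,d2=ray(c2,p2)
    A=np.stack([d1,-d2],1); s=np.linalg.lstsq(A,o2-o1,rcond=None)[0]
    a=o1+d1*s[0];b=o2+d2*s[1]; return (a+b)/2,np.linalg.norm(a-b)
def crop(c,x0,y0,x1,y1,k,fn):
    cv2.imwrite(fn,cv2.resize(c["img"][y0:y1,x0:x1,::-1],None,fx=k,fy=k,interpolation=cv2.INTER_CUBIC))
E
python3 - <<'E'
from h import *
t=load("pics/top0.npy");s=load("pics/side0.npy")
# combine: top: intake, rack, press
def cr(c,x0,y0,w,h,k): return cv2.resize(c["img"][y0:y0+h,x0:x0+w,::-1],None,fx=k,fy=k,interpolation=cv2.INTER_CUBIC)
cv2.imwrite("pics/t_a.png",np.vstack([np.hstack([cr(t,160,250,80,55,5),cr(t,430,250,80,55,5)]),cr(t,240,222,133,54,6)[:, :800] if 0 else np.hstack([cr(t,240,225,133,80,6),np.zeros((480,2,3),np.uint8)])[:320,:800]]))
cv2.imwrite("pics/t_p.png",cr(t,240,225,130,80,6))
cv2.imwrite("pics/s_i.png",np.hstack([cr(s,235,405,90,75,5),cr(s,240,160,66,75,5)]))
cv2.imwrite("pics/s_p.png",cr(s,250,180,90,150,4))
print(proj(s,[170,627,222]),proj(t,[170,627,222]))
E
```

```text
[144.25119349  79.9632809 ] [ 13.57052474 428.96868691]
```

View pics/t_a.png

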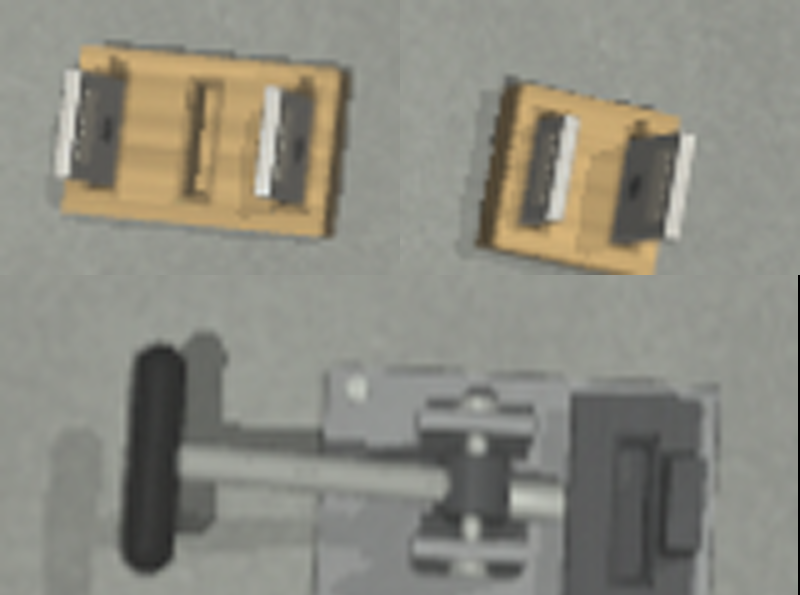

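View pics/t_p.png

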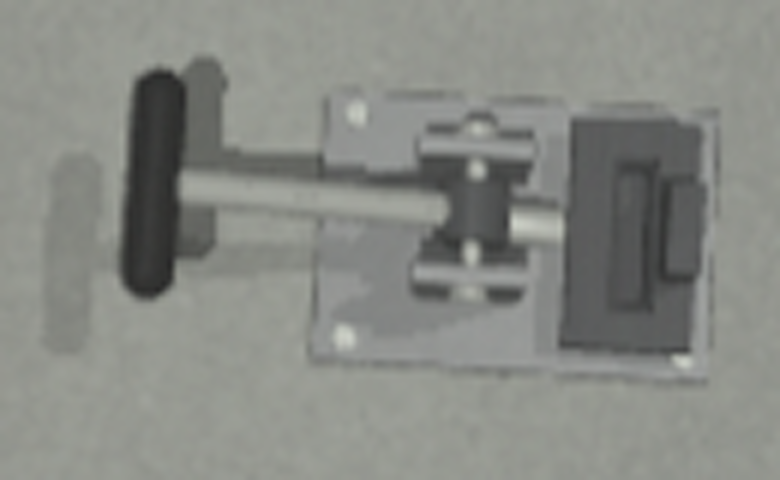

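View pics/s_i.png

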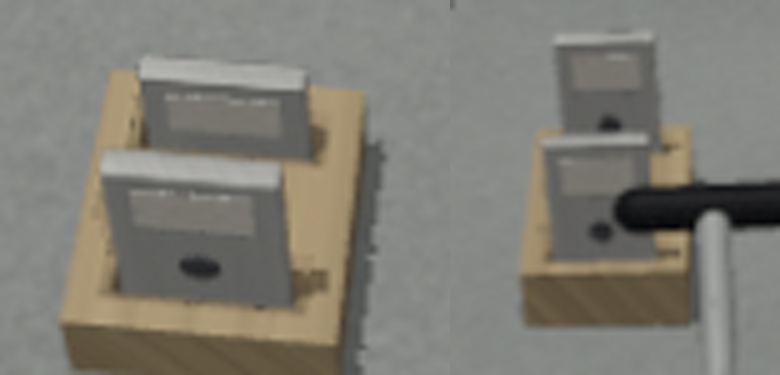

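View pics/s_p.png

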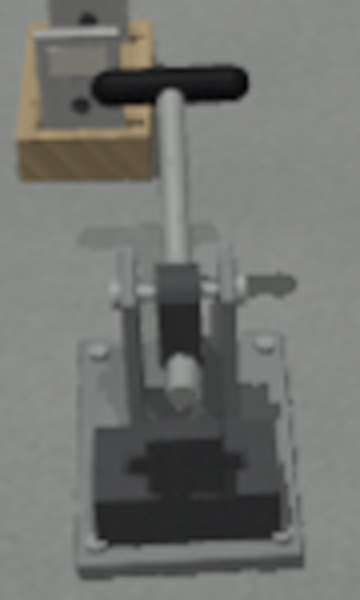

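Run:
```python
from h import *
t=load("pics/top0.npy");s=load("pics/side0.npy")
def white(c,x0,y0,x1,y1,z,thr):
    g=c["img"][y0:y1,x0:x1].min(2).astype(int); m=(g>thr).astype(np.uint8)
    n,l,st,ce=cv2.connectedComponentsWithStats(m,connectivity=8)
    for i in range(1,n):
        if st[i,4]>=15:
            yy,xx=np.where(l==i); P=np.array([onz(c,(x+x0,y+y0),z)[:2] for x,y in zip(xx,yy)])
            (cx,cy),(w,h),a=cv2.minAreaRect(P.astype(np.float32))
            mu=P.mean(0); e,v=np.linalg.eigh(np.cov(P.T)); v=v[:,1]
            print(z,"px",ce[i]+[x0,y0],st[i,4],"mean",mu.round(1),"rect",np.round((cx,cy,w,h),1),"ang of long axis deg",np.degrees(np.arctan(v[1]/v[0])).round(1))
for thr in(170,195):
  print("thr",thr)
  print("top intake");
  white(t,476,265,500,305,98,thr); white(t,450,265,475,305,68,thr)
  print("top rack"); white(t,168,255,182,295,98,thr); white(t,205,255,222,295,98,thr)
  print("side"); white(s,245,405,325,432,68,thr-20); white(s,245,433,325,442,98,thr-20); white(s,255,160,290,175,98,thr-20); white(s,255,183,290,192,98,thr-20)
g=t["img"]; print(g[287,470:495].min(1)); print(g[278,165:225].min(1)); print(g[265,340:362].min(1))
```

```text
thr 170
top intake
98 px [485.60714286 286.71428571] 56 mean [ 488.4 -376. ] rect [ 488.2 -375.9    6.1   46.3] ang of long axis deg -11.2
68 px [462.2037037  283.11111111] 54 mean [ 497.6 -330.6] rect [ 497.8 -330.7    5.9   47.9] ang of long axis deg -10.7
top rack
98 px [173.05084746 273.96610169] 59 mean [505.6 333.9] rect [505.5 333.9   6.   45.7] ang of long axis deg -4.2
98 px [213.14754098 277.68852459] 61 mean [499.2 242. ] rect [499.5 241.9   6.2  47.5] ang of long axis deg -4.4
side
68 px [278.64748201 419.21582734] 139 mean [ 495.3 -332.9] rect [ 495.5 -332.8    6.8   47.8] ang of long axis deg -11.0
98 px [272.12       438.36666667] 150 mean [ 486.4 -378. ] rect [ 486.8 -378.     6.3   48.3] ang of long axis deg -10.7
98 px [269.34782609 167.08695652] 23 mean [500.3 330.2] rect [501.9 330.2   5.3  44.6] ang of long axis deg -2.3
thr 195
top intake
68 px [461.6875 287.5625] 16 mean [ 487.2 -329.2] rect [ 487.2 -329.4    3.6   22.2] ang of long axis deg -13.0
top rack
98 px [173.11111111 278.11111111] 18 mean [496.2 333.3] rect [497.6 333.5   3.3  29.6] ang of long axis deg -6.4
98 px [213.05555556 279.97222222] 36 mean [494.1 242. ] rect [497.4 241.7   5.1  43.3] ang of long axis deg -5.1
side
[101 102  99  87  76  67  47  52  69  76  82  85  96  82 148 192 192 165
 143 143 144 143 142 144 142]
[148 146 145 147 148 136 155 189 204 147 116  96  95  90  85  83  72  84
  85  94 110 110 111 112 112 114 113 115 116 115 116 104  86  65  62 106
 114 102  99 114 116 115 115 114 102 103  94 188 196 201  97 115  93  81
  66  68  87  93 107 111]
[ 92  89  78  82  84  82  83  56  67  69  54  80  91  92  93  93  93 144
 150 144 142 144]
```

Run:
```python
from h import *
t=load("pics/top0.npy");s=load("pics/side0.npy")
def T(X,Y,z,k=6,ox=240,oy=225,c=t): return onz(c,((X+.5)/k-.5+ox,(Y+.5)/k-.5+oy),z)[:2]
B=[T(*p,12) for p in[(325,95),(718,110),(706,382),(311,360)]]
print("base",np.round(B,1)); 
for i in range(4):
    d=B[(i+1)%4]-B[i]; print(np.linalg.norm(d).round(1),np.degrees(np.arctan2(*d[::-1])).round(1))
# base corners expected (press y -35..125) => centre y=+45
c=np.mean(B,0); print("base centre",c)
A=[T(*p,45) for p in[(572,118),(703,122),(690,355),(560,348)]]
print("anvil",np.round(A,1),np.mean(A,0),[np.linalg.norm(A[(i+1)%4]-A[i]).round(1) for i in range(4)])
print("slot top",[T(*p,45).round(1) for p in[(615,162),(658,162),(652,310),(610,308)]])
# side crop s_p k=4 off(250,180)
S=lambda X,Y,z:T(X,Y,z,4,250,180,s)
A=[S(*p,45) for p in[(95,428),(275,428),(282,490),(95,500)]]
print("side anvil front top",np.round(A,1),np.mean(A,0))
print("side base",[S(*p,12).round(1) for p in[(80,338),(285,336),(303,558),(78,568)]])
# bar: dark mask
for c,n,b in((t,"t",(258,232,275,280)),(s,"s",(270,190,316,212))):
    x0,y0,x1,y1=b; m=(c["img"][y0:y1,x0:x1].max(2)<60); yy,xx=np.where(m); 
    cc,sz,a=cv2.minAreaRect(np.stack([xx+x0,yy+y0],1).astype(np.float32)); print(n,cc,sz,a)
    exec(f"p{n}=cc")
    for z in(139,):print(onz(c,cc,z))
print(tri(t,pt,s,ps))
# rack: empty slot opening top crop k=5 off(160,250)
R=lambda X,Y:T(X,Y,33,5,160,250)
print("rack slot",[R(*p).round(1) for p in[(188,80),(220,82),(212,202),(180,198)]])
print("rack top corners",[R(*p).round(1) for p in[(82,45),(348,68),(328,237),(62,212)]])
```

```text
base [[598.5  66.3]
 [595.2 -93.8]
 [484.7 -89.6]
 [490.9  69.5]]
160.1 -91.2
110.6 177.8
159.2 87.8
107.7 -1.7
base centre [542.3136985  -11.90286623]
anvil [[586.6 -32.7]
 [586.  -84.6]
 [493.9 -80.1]
 [495.9 -29.2]] [540.61686571 -56.65860197] [np.float64(51.9), np.float64(92.2), np.float64(51.0), np.float64(90.8)]
slot top [array([569.5, -49.9]), array([569.8, -66.9]), array([511.3, -65.1]), array([511.9, -48.6])]
side anvil front top [[495.8 -33.5]
 [584.  -43.1]
 [583.1 -84.6]
 [494.3 -81.4]] [539.2768451  -60.65307859]
side base [array([488.6,  69. ]), array([599.6,  58.4]), array([591.6, -99.6]), array([483.5, -94.1])]
t (265.32232666015625, 254.9873046875) (8.05091667175293, 36.264747619628906) 4.085616588592529
[548.45345726 121.9103927  139.        ]
s (290.3758850097656, 200.82403564453125) (9.455575942993164, 41.55282211303711) 85.76361083984375
[542.34719091 121.5722904  139.        ]
(array([545.36580548, 121.69544694, 139.34217651]), np.float64(6.080572585859919))
rack slot [array([530.7, 295.3]), array([530. , 279.8]), array([472.8, 281.1]), array([474.3, 296.6])]
rack top corners [array([546.4, 347.8]), array([538. , 218.3]), array([457.5, 224.9]), array([466.3, 353.5])]
```

Emit:
arm_command(series=[[0,-0.06,0,0,0.0938],[0,-0.06,0,0,0.0938],[0,-0.06,0,0,0.0938],[0,-0.06,0,0,0.0938],[0,-0.06,0,0,0.0938],[0,-0.06,0,0,0.0938],[0,-0.06,0,0,0.0938],[0,-0.06,0,0,0.0938],[0,-0.06,0,0,0.0938],[0,-0.06,0,0,0.0938],[0,-0.06,0,0,0.0938],[0,-0.06,0,0,0.0938]])

```text
time: 1.6
tool_pos: [655.7, 144.3, 221.9]
ee_rot: [[-0.176, 0.984, -0.001], [0.984, 0.176, -0.0], [-0.0, -0.001, -1.0]]
force: [0.1, -0.3, -0.6]
width: 0.999
```

Emit:
arm_command(series=[[0,-0.06,0,0,0.0938],[0,-0.06,0,0,0.0938],[0,-0.06,0,0,0.0938],[0,-0.06,0,0,0.0938],[0,-0.06,0,0,0.0938],[0,-0.06,0,0,0],[0,-0.06,0,0,0],[0,-0.06,0,0,0],[0,0,0,0,0]])

```text
time: 2.72
tool_pos: [597.0, -331.5, 222.4]
ee_rot: [[0.296, 0.955, -0.002], [0.955, -0.296, -0.004], [-0.004, -0.001, -1.0]]
force: [0.2, 1.8, 0.7]
width: 0.997
```

```bash
cat >> h.py <<'E'
def plan(s,x,y,z,yawdeg):
    R=np.array(s["ee_rot"]);d=R.T@(np.array([x,y,z])-s["tool_pos"])/1000
    a=np.degrees(np.arctan2(R[1,1],R[0,1])); w=(yawdeg-a+90)%180-90
    print("shift tool m",d.round(4),"roll rad",round(-np.radians(w),4),"pos",np.round(s["tool_pos"],1),"yaw",round(a,2),"F",np.round(s["force"],1),"w",s["width"],"t",s["time"])
E
python3 - <<'E'
from plant import *
from h import *
plan(observe(),487.5,-377,122,-11)
E
```

```text
shift tool m [-0.0755 -0.0909  0.1009] roll rad -0.1089 pos [ 597.  -331.5  222.4] yaw -17.24 F [0.2 1.8 0.7] w 0.9969538734694069 t 2.725
```

Emit:
arm_command(series=[[0,-0.025,-0.03,0,0],[0,-0.025,-0.03,0,0],[0,-0.0255,-0.0309,0.02,0],[0,0,0,0.03,-0.109],[0,0,0,0.03,0],[0,0,0,0.02,0],[0,0,0,0,0],[0,0,0,0,0]])

```text
time: 3.72
tool_pos: [493.6, -370.4, 123.5]
ee_rot: [[0.179, 0.984, 0.001], [0.984, -0.179, -0.001], [-0.001, 0.001, -1.0]]
force: [0.4, 0.2, 0.0]
width: 1.001
```

Run:
```python
from plant import *
from h import *
plan(observe(),487.5,-377,60,-11)
s=viewer.camera("side");t=viewer.camera("top")
def cr(c,x0,y0,w,h,k): return cv2.resize(c["img"][y0:y0+h,x0:x0+w,::-1],None,fx=k,fy=k,interpolation=cv2.INTER_CUBIC)
cv2.imwrite("pics/g1.png",np.hstack([cr(s,225,330,100,150,4),cr(t,420,220,100,150,4)]))
```

```text
shift tool m [-0.0075 -0.0049  0.0635] roll rad 0.0118 pos [ 493.6 -370.4  123.5] yaw -10.33 F [0.4 0.2 0. ] w 1.0012580368896824 t 3.725
```

View pics/g1.png

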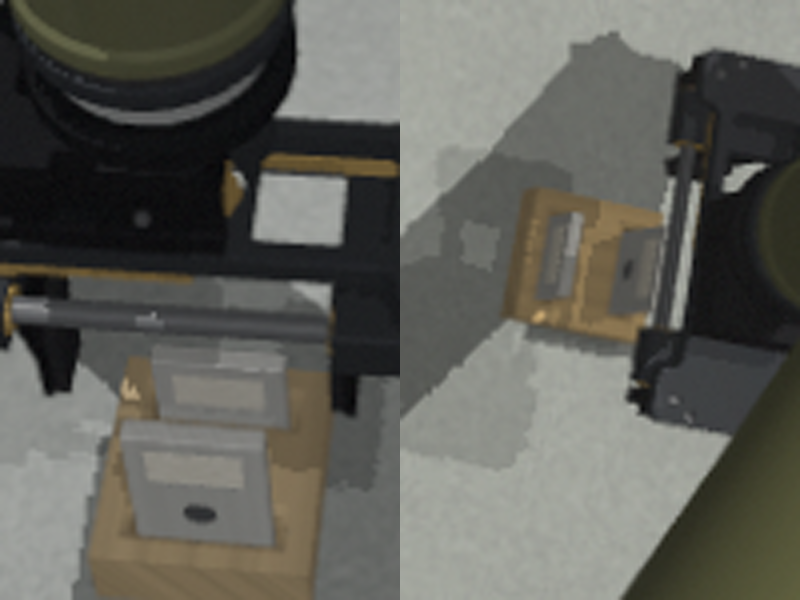

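Emit:
arm_command(series=[[0,-0.0075,-0.0049,0,0.0118],[0,0,0,0,0],[0,0,0,0.0215,0],[0,0,0,0.021,0],[0,0,0,0.021,0],[0,0,0,0,0],[0,0,0,0,0]])

```text
time: 4.7
tool_pos: [486.9, -377.0, 59.3]
ee_rot: [[0.191, 0.982, 0.0], [0.982, -0.191, -0.0], [-0.0, 0.0, -1.0]]
force: [-0.3, 0.1, 0.5]
width: 1.001
```

Run:
```python
from plant import *
from h import *
plan(observe(),487.5,-377,60,-11)
s=viewer.camera("side")
crop(s,225,330,325,480,4,"pics/g2.png")
```

```text
shift tool m [ 0.0001  0.0006 -0.0007] roll rad -0.0006 pos [ 486.9 -377.    59.3] yaw -11.03 F [-0.3  0.1  0.5] w 1.0011092088940146 t 4.7
```

View pics/g2.png

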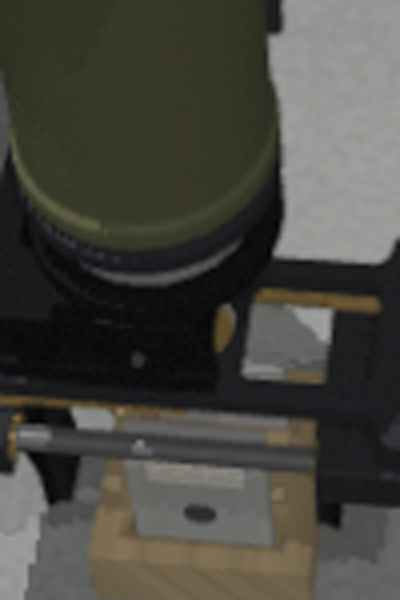

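Emit:
arm_command(series=[[1,0,0,0,0],[1,0,0,0,0],[1,0,0,0,0],[1,0,0,0,0],[1,0,0,0,0],[1,0,0,0,0]], grip_force=25)

```text
time: 5.5
tool_pos: [486.9, -376.6, 59.1]
ee_rot: [[0.191, 0.982, 0.0], [0.982, -0.191, -0.0], [0.0, 0.0, -1.0]]
force: [0.4, 0.0, 0.3]
width: 0.57
```

Emit:
arm_command(series=[[1,0,0,-0.02,0],[1,0,0,-0.03,0],[1,0,0,-0.04,0],[1,0,0,-0.04,0],[1,0,0,0,0],[1,0,0,0,0]])

```text
time: 6.25
tool_pos: [486.4, -376.4, 189.2]
ee_rot: [[0.191, 0.982, 0.0], [0.982, -0.191, 0.001], [0.001, -0.0, -1.0]]
force: [0.0, 0.3, -2.3]
width: 0.571
```

Run:
```python
from plant import *
from h import *
plan(observe(),540,-58,189,-1.9)
```

```text
shift tool m [ 3.228e-01 -8.300e-03  3.000e-04] roll rad -0.1593 pos [ 486.4 -376.4  189.2] yaw -11.03 F [ 0.   0.3 -2.3] w 0.5713599392133468 t 6.25
```

Emit:
arm_command(series=[[1,0.03,-0.001,0,0],[1,0.04,-0.001,0,0],[1,0.04,-0.001,0,0],[1,0.04,-0.001,0,0],[1,0.04,-0.001,0,0],[1,0.04,-0.001,0,0],[1,0.04,-0.001,0,0],[1,0.035,-0.001,0,0],[1,0.018,0,0,-0.08],[1,0,0,0,-0.08],[1,0,0,0,0],[1,0,0,0,0]])

```text
time: 7.75
tool_pos: [540.0, -58.4, 188.3]
ee_rot: [[0.034, 0.999, -0.001], [0.999, -0.034, -0.0], [-0.0, -0.001, -1.0]]
force: [0.8, -0.1, -0.7]
width: 0.572
```

Run:
```python
from plant import *
from h import *
plan(observe(),540,-58,150,-1.9)
```

```text
shift tool m [0.0005 0.     0.0383] roll rad -0.0013 pos [540.  -58.4 188.3] yaw -1.98 F [ 0.8 -0.1 -0.7] w 0.5724142627324014 t 7.75
```

Emit:
arm_command(series=[[1,0,0,0.025,0],[1,0,0,0.023,0],[1,0,0,0,0],[1,0,0,0,0]])

```text
time: 8.25
tool_pos: [541.1, -58.4, 141.8]
ee_rot: [[0.033, 0.999, 0.001], [0.999, -0.033, 0.0], [0.0, 0.001, -1.0]]
force: [-0.5, -0.5, -1.2]
width: 0.572
```

Run:
```python
from plant import *
from h import *
plan(observe(),540,-58,71,-1.9)
s=viewer.camera("side");t=viewer.camera("top")
np.save("pics/s3.npy",s,allow_pickle=True)
crop(s,230,180,360,330,4,"pics/p1.png");crop(t,270,190,400,320,4,"pics/p1t.png")
```

```text
shift tool m [ 0.0003 -0.0011  0.0708] roll rad -0.0002 pos [541.1 -58.4 141.8] yaw -1.91 F [-0.5 -0.5 -1.2] w 0.572381087564809 t 8.25
```

View pics/p1.png

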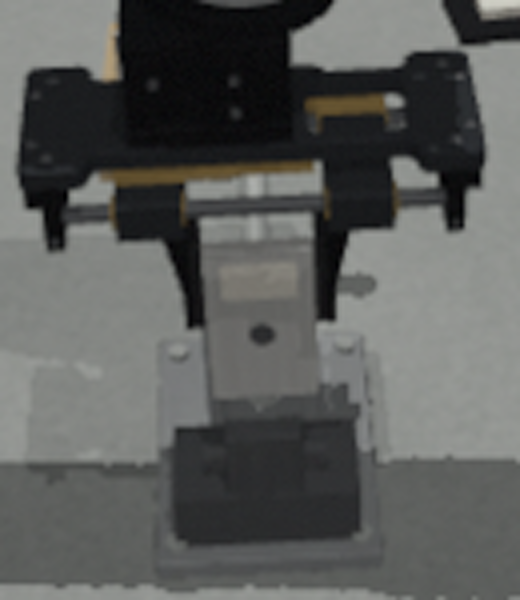

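View pics/p1t.png

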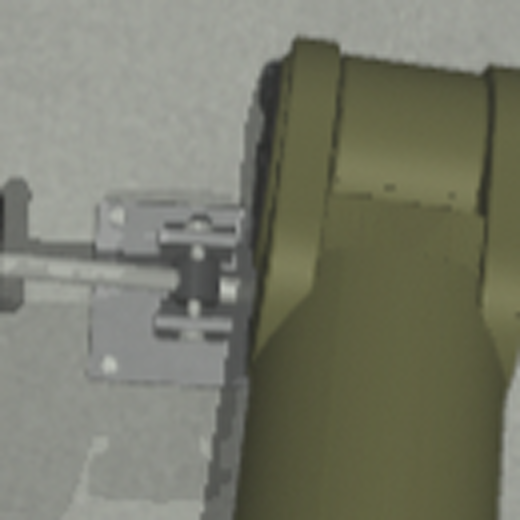

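Run:
```python
from h import *
c=load("pics/s3.npy")
for p in[(208,402),(320,397)]: print(onz(c,((p[0]+.5)/4-.5+230,(p[1]+.5)/4-.5+180),90.8).round(1))
for p in[(203,247),(312,241)]: print(onz(c,((p[0]+.5)/4-.5+230,(p[1]+.5)/4-.5+180),180.8).round(1))
for p in[(175,430),(357,430),(172,503),(362,498)]: print('anvil',onz(c,((p[0]+.5)/4-.5+230,(p[1]+.5)/4-.5+180),45).round(1))
```

```text
[513.3 -63.7  90.8]
[565.5 -66.1  90.8]
[516.3 -58.7 180.8]
[564.2 -59.8 180.8]
anvil [495.7 -34.8  45. ]
anvil [584.8 -44.6  45. ]
anvil [492.8 -83.1  45. ]
anvil [582.6 -89.8  45. ]
```

Emit:
arm_command(series=[[1,0,-0.0015,0.02,0],[1,0,0,0.02,0],[1,0,0,0.01,0],[1,0,0,0.005,0],[1,0,0,0.005,0],[1,0,0,0,0]])

```text
time: 9.1
tool_pos: [539.2, -58.0, 81.2]
ee_rot: [[0.032, 0.999, 0.0], [0.999, -0.032, 0.0], [0.0, 0.0, -1.0]]
force: [0.0, -0.3, -1.0]
width: 0.569
```

In the slot with no contact force; lower the rest.

Emit:
arm_command(series=[[1,0,0,0.003,0],[1,0,0,0.003,0],[1,0,0,0.002,0],[1,0,0,0.001,0],[1,0,0,0.001,0],[1,0,0,0,0]])

```text
time: 9.85
tool_pos: [539.2, -58.0, 71.1]
ee_rot: [[0.032, 0.999, 0.0], [0.999, -0.032, 0.0], [0.0, 0.0, -1.0]]
force: [-0.8, -0.8, -0.5]
width: 0.574
```

Emit:
arm_command(series=[[1,0,0,0.0006,0],[1,0,0,0.0005,0],[0.35,0,0,0,0],[0.2,0,0,0,0],[0.1,0,0,0,0],[0.1,0,0,0,0],[0.1,0,0,0,0]])

```text
time: 10.72
tool_pos: [539.1, -58.0, 69.9]
ee_rot: [[0.032, 0.999, 0.0], [0.999, -0.032, 0.0], [0.0, 0.0, -1.0]]
force: [-0.2, 0.5, -0.6]
width: 0.892
```

Emit:
arm_command(series=[[0.1,0,0,-0.03,0],[0.1,0,0,-0.04,0],[0.1,0,0,-0.05,0],[0.1,0,0,-0.03,0],[0.1,0,0,0,0]])

```text
time: 11.35
tool_pos: [540.8, -58.2, 222.7]
ee_rot: [[0.032, 0.999, 0.006], [0.999, -0.032, 0.001], [0.001, 0.006, -1.0]]
force: [0.4, 0.1, 0.5]
width: 0.902
```

Run:
```python
from plant import *
from h import *
plan(observe(),544,122,215,-1.9)
s=viewer.camera("side")
crop(s,230,180,360,330,4,"pics/p2.png");np.save("pics/s4.npy",s,allow_pickle=True)
```

```text
shift tool m [ 0.1802 -0.0027  0.0078] roll rad 0.0007 pos [540.8 -58.2 222.7] yaw -1.86 F [0.4 0.1 0.5] w 0.9023012620809464 t 11.35
```

View pics/p2.png

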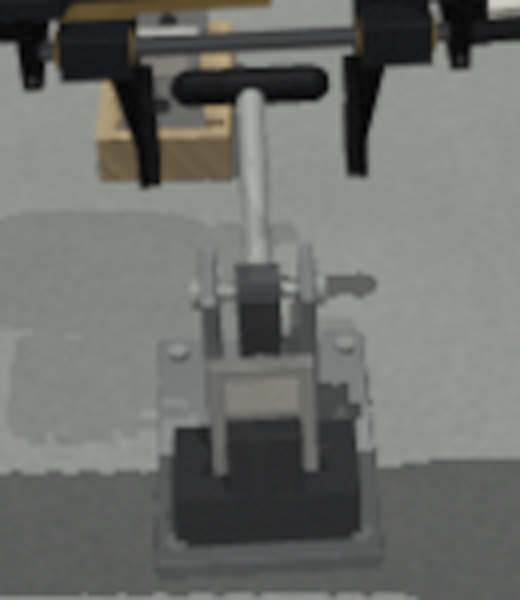

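Run:
```python
from h import *
c=load("pics/s4.npy")
for p in[(210,359),(313,355),(210,370),(313,366)]:
    q=((p[0]+.5)/4-.5+230,(p[1]+.5)/4-.5+180); print(onz(c,q,110).round(1))
for z in (110,115,120): print(z,[ (proj(c,[540,y,z])-[230,180])*4 for y in(-64,-56)])
```

```text
[515.6 -55.1 110. ]
[563.3 -57.6 110. ]
[515.3 -62.5 110. ]
[562.7 -65.  110. ]
110 [array([262.24480344, 366.77593894]), array([261.10893432, 354.93201294])]
115 [array([261.84008834, 358.88663508]), array([260.70321159, 347.05304525])]
120 [array([261.43265029, 350.93932833]), array([260.29478285, 339.11661673])]
```

Emit:
arm_command(series=[[1,0.03,0,0,0],[1,0.04,0,0,0],[1,0.04,0,0,0],[1,0.04,0,0,0],[1,0.034,0,0,0],[1,0,0,0.02,0],[1,0,0,0.025,0],[1,0,0,0.018,0],[1,0,0,0,0],[1,0,0,0,0]])

```text
time: 12.65
tool_pos: [545.5, 125.8, 157.4]
ee_rot: [[0.033, 0.999, 0.001], [0.999, -0.033, 0.0], [0.0, 0.001, -1.0]]
force: [0.3, 0.0, 0.9]
width: 0.008
```

Run:
```python
from plant import *
from h import *
plan(observe(),546,126,155,-1.9)
s=viewer.camera("side");t=viewer.camera("top")
crop(s,230,130,360,330,4,"pics/l1.png");np.save("pics/s5.npy",s,allow_pickle=True)
```

```text
shift tool m [0.0002 0.0005 0.0024] roll rad 0.0005 pos [545.5 125.8 157.4] yaw -1.87 F [0.3 0.  0.9] w 0.008303447513069433 t 12.65
```

View pics/l1.png

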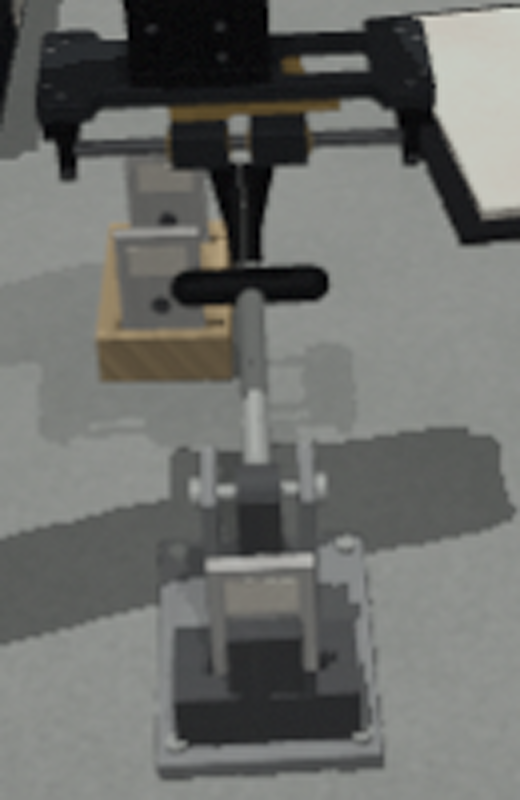

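Emit:
arm_command(series=[[1,0,0,0.01,0],[1,0,0,0.01,0],[1,0,0,0.01,0],[1,0,0,0.01,0],[1,0,0,0.01,0],[1,0,0,0.01,0],[1,0,0,0.005,0],[1,0,0,0,0]])

```text
time: 13.75
tool_pos: [546.9, 131.0, 94.2]
ee_rot: [[0.03, 1.0, 0.005], [1.0, -0.03, 0.007], [0.007, 0.005, -1.0]]
force: [-0.2, 7.0, 9.5]
width: 0.003
```

Emit:
arm_command(series=[[1,0,0,0.003,0],[1,0,0,0.002,0],[1,0,0,0.002,0],[1,0,0,0,0],[1,0,0,0,0]])

```text
time: 14.38
tool_pos: [546.9, 130.8, 88.2]
ee_rot: [[0.03, 1.0, 0.005], [1.0, -0.03, 0.007], [0.007, 0.005, -1.0]]
force: [-2.4, 6.7, 13.8]
width: 0.005
```

Run:
```python
from plant import *
from h import *
plan(observe(),546,126,155,-1.9)
s=viewer.camera("side");t=viewer.camera("top")
crop(s,230,160,360,330,4,"pics/l2.png");crop(t,230,190,380,320,4,"pics/l2t.png")
```

```text
shift tool m [-0.0044 -0.0005 -0.0668] roll rad 0.0032 pos [546.9 130.8  88.2] yaw -1.71 F [-2.4  6.7 13.8] w 0.004538879410543466 t 14.375
```

View pics/l2.png

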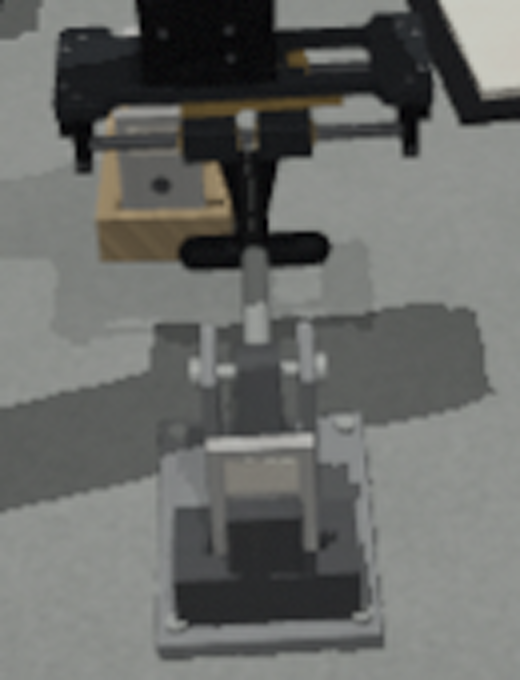

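Emit:
arm_command(series=[[1,0,0,0.002,0],[1,0,0,0.001,0],[1,0,0,0,0],[1,0,0,0,0]])

```text
time: 14.98
tool_pos: [547.1, 130.8, 87.7]
ee_rot: [[0.03, 1.0, 0.005], [1.0, -0.03, 0.008], [0.008, 0.005, -1.0]]
force: [-8.5, 5.3, 27.8]
width: 0.007
```

Emit:
arm_command(series=[[1,0,0,-0.01,0],[1,0,0,-0.015,0],[1,0,0,-0.02,0],[1,0,0,-0.02,0],[1,0,0,-0.025,0],[1,0,0,-0.03,0],[0.2,0,0,-0.02,0],[0.2,0,0,0,0],[0.2,0,0,0,0]])

```text
time: 16.1
tool_pos: [544.5, 125.8, 220.7]
ee_rot: [[0.032, 0.999, -0.001], [0.999, -0.032, -0.0], [-0.001, -0.001, -1.0]]
force: [-0.4, -0.1, -0.3]
width: 0.26
```

Run:
```python
from plant import *
from h import *
plan(observe(),539.2,-58,222,-1.9)
s=viewer.camera("side")
crop(s,230,130,360,330,4,"pics/l3.png");np.save("pics/s6.npy",s,allow_pickle=True)
```

```text
shift tool m [-0.1839  0.0006 -0.0012] roll rad 0.0009 pos [544.5 125.8 220.7] yaw -1.85 F [-0.4 -0.1 -0.3] w 0.2601863248403907 t 16.1
```

View pics/l3.png

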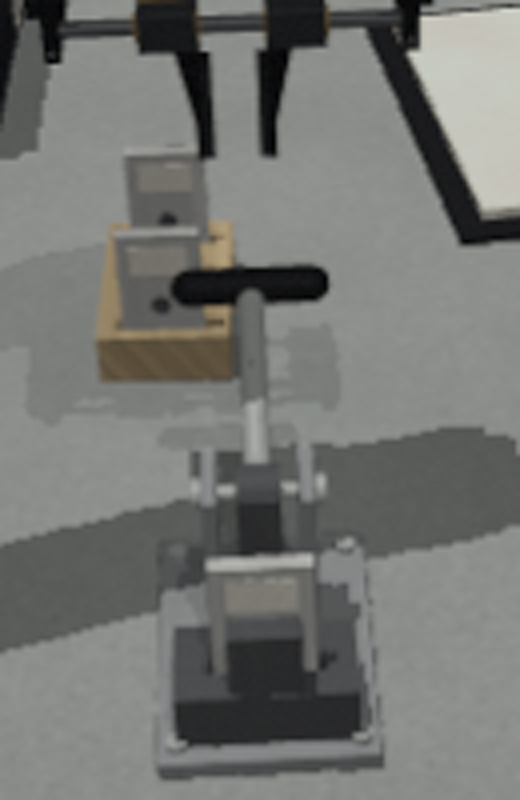

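Emit:
arm_command(series=[[0.1,-0.03,0,0,0],[0.1,-0.04,0,0,0],[0.1,-0.04,0,0,0],[0.1,-0.04,0,0,0],[0.1,-0.034,0,0,0],[0.1,0,0,0,0],[0.1,0,0,0,0],[0.1,0,0,0,0]])

```text
time: 17.15
tool_pos: [539.1, -56.4, 221.4]
ee_rot: [[0.03, 1.0, -0.001], [1.0, -0.03, 0.0], [0.0, -0.001, -1.0]]
force: [0.1, 0.2, -0.4]
width: 0.9
```

Run:
```python
from plant import *
from h import *
plan(observe(),539.2,-58,71,-1.9)
```

```text
shift tool m [-0.0017  0.0003  0.1504] roll rad 0.0032 pos [539.1 -56.4 221.4] yaw -1.72 F [ 0.1  0.2 -0.4] w 0.9002237815974553 t 17.15
```

Emit:
arm_command(series=[[0.1,-0.0017,0,0.03,0],[0.1,0,0,0.04,0],[0.1,0,0,0.035,0],[0.1,0,0,0.03,0],[0.1,0,0,0.015,0],[0.1,0,0,0,0],[1,0,0,0,0],[1,0,0,0,0],[1,0,0,0,0],[1,0,0,0,0],[1,0,0,0,0],[1,0,0,0,0]])

```text
time: 18.65
tool_pos: [539.5, -59.7, 72.4]
ee_rot: [[0.032, 0.999, 0.001], [0.999, -0.032, 0.0], [0.0, 0.001, -1.0]]
force: [0.9, 0.6, 3.0]
width: 0.572
```

Emit:
arm_command(series=[[1,0,0,-0.01,0],[1,0,0,-0.02,0],[1,0,0,-0.03,0],[1,0,0,-0.04,0],[1,0,0,-0.04,0],[1,0,0,-0.02,0],[1,0,0,0,0],[1,0,0,0,0]])

```text
time: 19.65
tool_pos: [538.3, -59.6, 230.8]
ee_rot: [[0.032, 0.999, -0.002], [0.999, -0.032, 0.0], [-0.0, -0.002, -1.0]]
force: [-0.5, 0.4, -0.9]
width: 0.569
```

Run:
```python
from plant import *
from h import *
plan(observe(),501,287,231,-4)
s=viewer.camera("side")
crop(s,230,130,360,330,4,"pics/l4.png")
```

```text
shift tool m [ 3.452e-01 -4.850e-02 -2.000e-04] roll rad 0.0374 pos [538.3 -59.6 230.8] yaw -1.86 F [-0.5  0.4 -0.9] w 0.5689554371427237 t 19.65
```

View pics/l4.png

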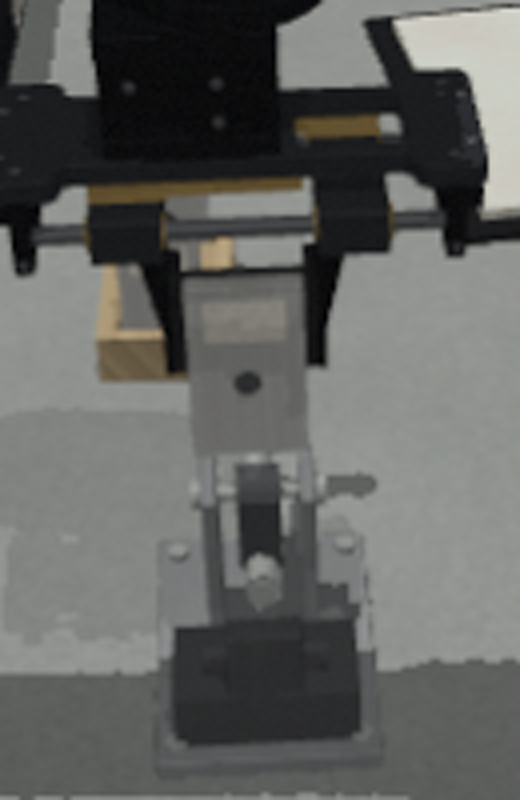

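Emit:
arm_command(series=[[1,0.03,-0.004,0,0],[1,0.04,-0.0055,0,0],[1,0.04,-0.0055,0,0],[1,0.04,-0.0055,0,0],[1,0.04,-0.0055,0,0],[1,0.04,-0.0055,0,0],[1,0.04,-0.0055,0,0],[1,0.04,-0.0055,0,0],[1,0.035,-0.006,0,0.0374],[1,0,0,0,0],[1,0,0,0,0]])

```text
time: 21.08
tool_pos: [501.6, 285.6, 230.7]
ee_rot: [[0.07, 0.998, -0.001], [0.998, -0.07, -0.002], [-0.002, -0.001, -1.0]]
force: [0.9, -1.2, -0.5]
width: 0.569
```

Run:
```python
from plant import *
from h import *
plan(observe(),501,287,165,-4)
```

```text
shift tool m [ 0.0015 -0.0006  0.0657] roll rad -0.0003 pos [501.6 285.6 230.7] yaw -4.02 F [ 0.9 -1.2 -0.5] w 0.5694876177232054 t 21.075
```

Emit:
arm_command(series=[[1,0.0015,-0.0005,0.03,0],[1,0,0,0.03,0],[1,0,0,0.015,0],[1,0,0,0,0],[1,0,0,0,0]])

```text
time: 21.7
tool_pos: [502.3, 288.2, 158.2]
ee_rot: [[0.07, 0.998, 0.002], [0.998, -0.07, 0.001], [0.001, 0.002, -1.0]]
force: [1.4, -0.1, 0.1]
width: 0.568
```

Run:
```python
from plant import *
from h import *
plan(observe(),501,287,59.5,-4)
s=viewer.camera("side");t=viewer.camera("top")
np.save("pics/s7.npy",s,allow_pickle=True);np.save("pics/t7.npy",t,allow_pickle=True)
crop(s,220,80,340,240,5,"pics/r1.png");crop(t,120,210,270,330,5,"pics/r1t.png")
```

```text
shift tool m [-0.0014 -0.0013  0.0987] roll rad -0.0006 pos [502.3 288.2 158.2] yaw -4.03 F [ 1.4 -0.1  0.1] w 0.5683318681270072 t 21.7
```

View pics/r1.png

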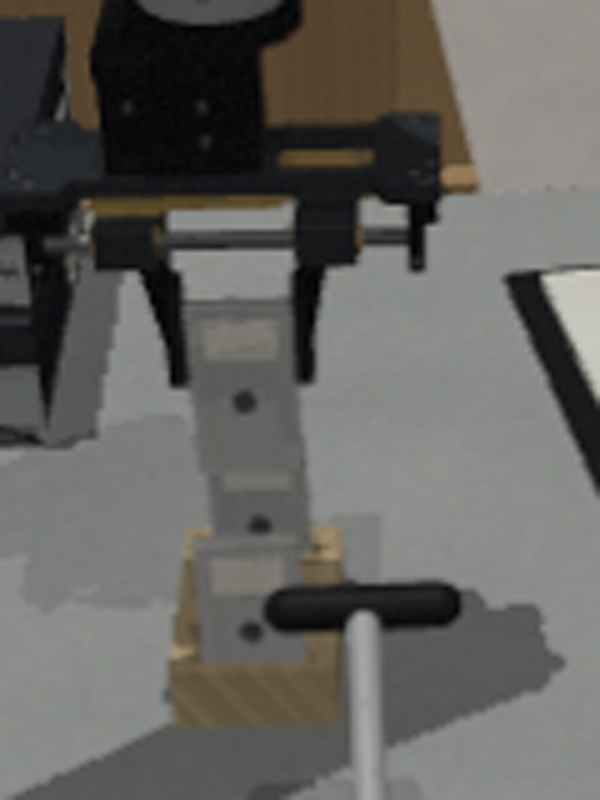

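View pics/r1t.png

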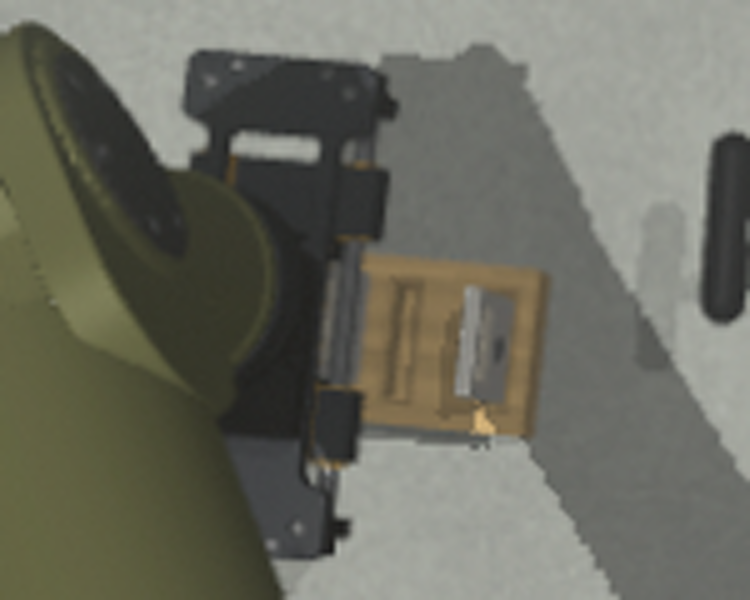

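Run:
```python
from h import *
c=load("pics/s7.npy"); s0=load("pics/side0.npy")
q=lambda p,z:onz(c,((p[0]+.5)/5-.5+220,(p[1]+.5)/5-.5+80),z).round(1)
print("foot",q((198,472),106.5),q((305,468),106.5))
print("carried top front", q((184,306),196.5),q((294,304),196.5))
print("filed_a top back",q((197,537),98),q((303,537),98))
print("filed_a top front",q((195,547),98),q((303,545),98))
# side0 crop s_i second: x offset 450 ->img 240,160 k5
r=lambda p,z:onz(s0,((p[0]-450+.5)/5-.5+240,(p[1]+.5)/5-.5+160),z).round(1)
print("filed_b top back/front",r((557,34),98),r((655,32),98),r((555,43),98),r((655,42),98))
print("filed_a top",r((544,136),98),r((647,132),98),r((540,147),98),r((650,143),98))
```

```text
foot [475.6 287.1 106.5] [526.8 284.9 106.5]
carried top front [476.6 284.8 196.5] [526.5 281.  196.5]
filed_a top back [474.1 243.8  98. ] [523.4 238.2  98. ]
filed_a top front [473.1 235.5  98. ] [523.2 231.5  98. ]
filed_b top back/front [479.7 335.8  98. ] [528.2 332.2  98. ] [478.6 327.4  98. ] [527.8 322.7  98. ]
filed_a top [472.7 244.8  98. ] [520.8 242.8  98. ] [470.8 235.7  98. ] [521.8 233.4  98. ]
```

Emit:
arm_command(series=[[1,-0.0033,-0.001,0.02,0],[1,0,0,0.025,0],[1,0,0,0.019,0],[1,0,0,0,0],[1,0,0,0,0],[1,0,0,0,0]])

```text
time: 22.55
tool_pos: [500.9, 285.5, 94.2]
ee_rot: [[0.07, 0.998, 0.002], [0.998, -0.07, 0.001], [0.001, 0.002, -1.0]]
force: [-0.0, 0.1, -1.4]
width: 0.571
```

Run:
```python
from plant import *
from h import *
plan(observe(),501,285,59.5,-4)
s=viewer.camera("side");t=viewer.camera("top")
np.save("pics/s8.npy",s,allow_pickle=True);np.save("pics/t8.npy",t,allow_pickle=True)
crop(s,220,100,340,240,5,"pics/r2.png");crop(t,140,230,260,320,6,"pics/r2t.png")
```

```text
shift tool m [-0.0006  0.0001  0.0347] roll rad 0.0001 pos [500.9 285.5  94.2] yaw -3.99 F [-0.   0.1 -1.4] w 0.5712863639082106 t 22.55
```

View pics/r2.png

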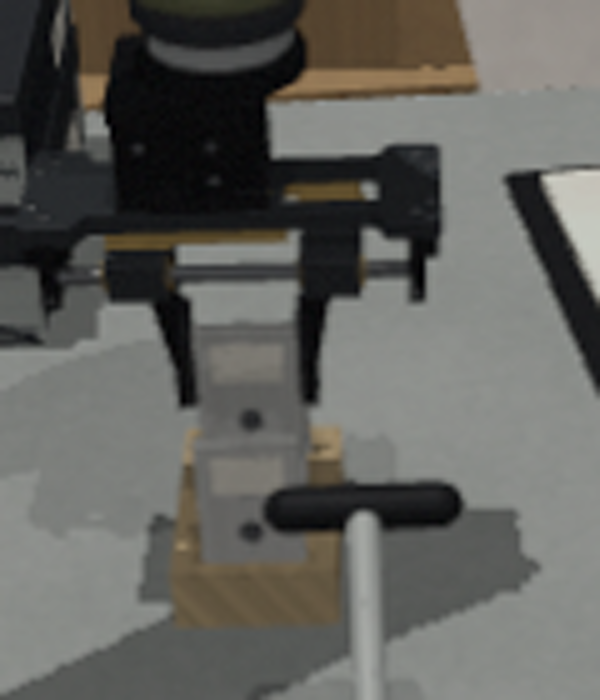

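View pics/r2t.png

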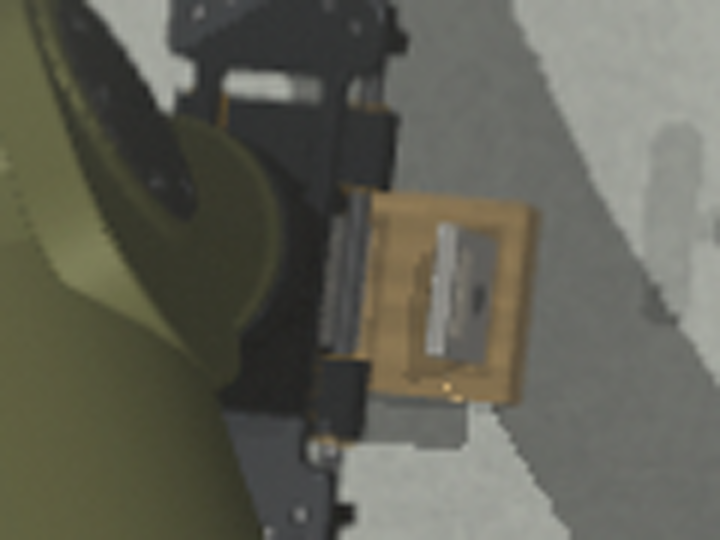

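Emit:
arm_command(series=[[1,0,0,0.006,0],[1,0,0,0.005,0],[1,0,0,0.003,0],[1,0,0,0.003,0],[1,0,0,0,0]])

```text
time: 23.28
tool_pos: [500.0, 284.9, 75.6]
ee_rot: [[0.07, 0.998, -0.0], [0.998, -0.07, -0.0], [-0.0, -0.0, -1.0]]
force: [-0.1, -0.2, -0.7]
width: 0.568
```

Foot about 9 mm below the mouth with no force; continue.

Emit:
arm_command(series=[[1,0,0,0.004,0],[1,0,0,0.004,0],[1,0,0,0.003,0],[1,0,0,0.002,0],[1,0,0,0.001,0],[1,0,0,0,0],[1,0,0,0,0]])

```text
time: 24.15
tool_pos: [500.3, 285.1, 62.1]
ee_rot: [[0.07, 0.998, 0.0], [0.998, -0.07, 0.0], [0.0, 0.0, -1.0]]
force: [0.6, -0.0, -1.3]
width: 0.572
```

Emit:
arm_command(series=[[1,0,0,0.001,0],[1,0,0,0.001,0],[1,0,0,0,0],[1,0,0,0,0]])

```text
time: 24.65
tool_pos: [500.3, 285.2, 60.4]
ee_rot: [[0.07, 0.998, 0.0], [0.998, -0.07, 0.0], [0.0, 0.0, -1.0]]
force: [-1.3, -1.1, 4.8]
width: 0.572
```

Emit:
arm_command(series=[[0.35,0,0,0,0],[0.2,0,0,0,0],[0.1,0,0,0,0],[0.1,0,0,0,0],[0.1,0,0,0,0],[0.1,0,0,-0.02,0],[0.1,0,0,-0.04,0],[0.1,0,0,-0.05,0],[0.1,0,0,-0.05,0],[0.1,0,0,-0.02,0],[0.1,0,0,0,0]])

```text
time: 26.02
tool_pos: [501.1, 285.5, 241.9]
ee_rot: [[0.07, 0.998, 0.003], [0.998, -0.07, 0.002], [0.003, 0.003, -1.0]]
force: [0.4, -0.0, -0.3]
width: 0.9
```

Emit:
arm_command(series=[[0.1,0.05,0,-0.02,0],[0.1,0.05,0,0,0],[0.1,0.05,0,0,0],[0.1,0.05,0,0,0],[0.1,0,0,0,0],[0.1,0,0,0,0]])

```text
time: 26.78
tool_pos: [514.0, 483.4, 257.8]
ee_rot: [[0.07, 0.998, -0.002], [0.998, -0.07, -0.003], [-0.003, -0.001, -1.0]]
force: [-0.2, -0.0, 0.6]
width: 0.902
```

Run:
```python
from plant import *
from h import *
plan(observe(),501,285,59.5,-4)
s=viewer.camera("side");t=viewer.camera("top")
np.save("pics/s9.npy",s,allow_pickle=True);np.save("pics/t9.npy",t,allow_pickle=True)
crop(s,240,160,320,235,8,"pics/f1.png");crop(t,160,245,240,310,8,"pics/f1t.png")
cv2.imwrite("pics/f_s.png",s["img"][:,:,::-1])
```

```text
shift tool m [-0.1982  0.0012  0.1989] roll rad -0.0003 pos [514.  483.4 257.8] yaw -4.02 F [-0.2 -0.   0.6] w 0.9015797938016648 t 26.775
```

View pics/f1.png

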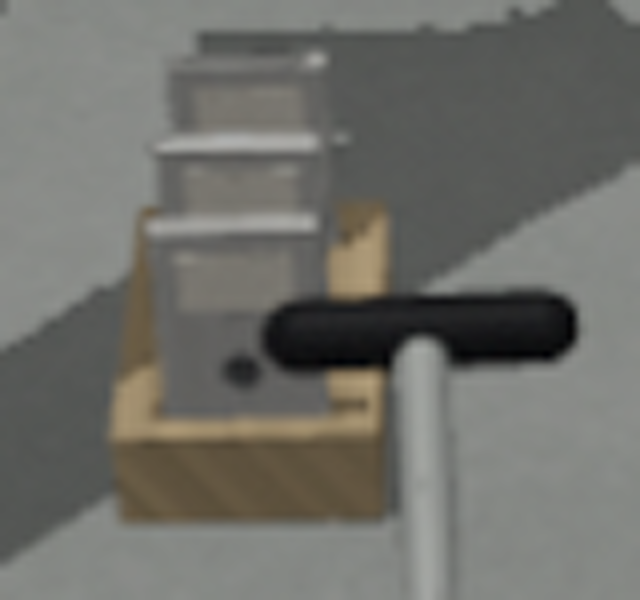

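View pics/f1t.png

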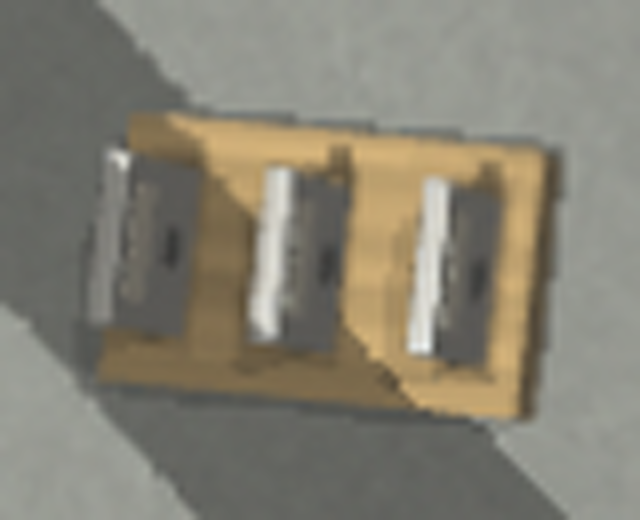

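View pics/f_s.png

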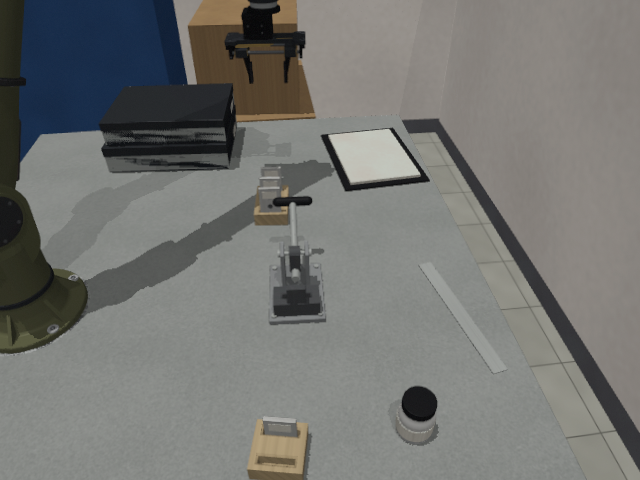

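Run:
```python
from plant import *
from h import *
c=load("pics/t9.npy");s=load("pics/s9.npy")
P=[onz(c,((x+.5)/8-.5+160,(y+.5)/8-.5+245),98)[:2] for x,y in((108,237),(273,253),(429,265))]
print(np.round(P,1), "mid err",(P[1]-(P[0]+P[2])/2).round(1))
Q=[onz(s,((x+.5)/8-.5+240,(y+.5)/8-.5+160),98)[:2] for x,y in((248,62),(237,143),(232,223))]
print(np.round(Q,1),"mid err",(Q[1]-(Q[0]+Q[2])/2).round(1))
print(bot.job_done())
```

```text
[[505.1 333.9]
 [501.6 286.4]
 [499.2 241.9]] mid err [-0.5 -1.5]
[[503.2 328.8]
 [498.8 282.6]
 [496.3 239.4]] mid err [-1.  -1.5]
the job is handed in; nothing more can be done
None
```

The job is done and handed in, 26.8 s into the 69 s allowed; no verdict was reported.

- **Press:** I took the tall marker out of the stand, gripping it across its 50 mm width, and stood it in the press slot. The slot's sides gave no resistance, and pictures put its top at the expected 110 mm.
- **Lever:** I let go and pushed the bar down until the force jumped to about 28 N with no further movement, at the bar's expected stop height. After I lifted off, the lever came back to the same place in the picture as before.
- **Rack:** I lowered the marker into the middle slot until it touched the floor (about 5 N, at the expected height). I then released it and moved the gripper well clear.

**Last checks:**
- Both cameras put the marker about 1.5 mm from the midpoint between the two filed markers, upright and at the same height as them.
- The filed markers measured within about 1 mm of where they started (top camera).
- The short marker, the jar and the raised lever look unmoved in the final picture; I did not measure them.
- The two cameras disagree by about 2–5 mm in absolute position. I relied on positions measured relative to each other in the same view.

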